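# Close up the trophy parts station

## Robot

A 6-joint arm with a two-finger parallel gripper is mounted at the origin on the work surface. World frame = base frame: x ahead of the robot, y to its left, z up, the work surface at z = 0. Lengths are in m, angles in rad, forces in N, time in s.
With the tool pointing down it reaches from about 0.225 to 0.875 m from the base axis. Payload 3.4 kg.
Tool frame: the origin (TCP) lies between the finger pads; the fingertips stand 14 mm ahead of it and the grasp point (between the pads) lies 5 mm behind it; z points along the fingers, y is the direction in which the jaws open and shut (so a half turn about z gives the same grasp; the last joint's range is limited). The gripper opens to 85 mm and grips with 20 to 120 N. Pads are 22 mm wide; open, the fingers measure 114 mm over their backs; the gripper's body (76 mm by 85 mm) begins 54 mm behind the grasp point. The pads swing forward as they close: fully open they stand 13 mm farther back than shut.
Start: joints at [-1.441, 0.276, 1.505, -0, 1.361, -0.121], TCP at [0.143, -0.557, 0.245] pointing down, gripper open.
Joint ranges: [-2.89, 2.89], [-0.75, 2.08], [0.22, 2.7], [-1.18, 4.32], [0.11, 2.71], [-2.7, 2.7]. Speed limits (rad/s): [2.57, 2.57, 3.14, 3.14, 3.14, 3.14].

## Interface

Orientations are given as a unit quaternion [w, x, y, z].
In Python, from rig import manip, get_image, job gives the robot as it stands. The module is installed in compiled form; this text tells all that it offers.
- The arm moves only by the tool step_arm, never from a script. Its argument "moves" is one flat list of numbers, 5 for each row, row after row: the shift along the tool's x, y, z as a fraction of full scale, then the turn about the tool's z as a fraction of full scale, then the gripper's target within -1 to 1 (shut at 1, half-way at 0, fully open at -1). In form: [dx, dy, dz, twist, hand, dx, dy, dz, twist, hand, ...]. A call has 1 to 5 rows; each row is the pose to reach, as a shift and turn from the pose commanded when the call began, along the tool's axes at that moment, turning the shorter way round; what a row does not reach only later rows make up. Full scale, the value 1, is 500 mm for a shift and pi rad for a turn. A row lasts 1/10 s, in which the tool goes at most 50 mm and 8.59 degrees, less where a joint would pass 70% of its speed; a pose out of reach is approached as far as the arm can. A call with a number of a shift or a turn outside -1 to 1 is refused whole. A call with a gripper value outside its range is refused whole. The fingers move at their own pace and stop on an object; "force" is the grip in N (left out, the last holds). Time passes only in rows, so rows that repeat a pose let the fingers close. It gives the time, the measured TCP pose, the force and the opening at its end, in the units of the state.
- manip.get_state(): the state, without advancing time (a new reading comes with each control period).
- get_image(name): name is "side" or "top"; returns a dict with "frame" (384x512x3 uint8, blue, green, red), "fx", "fy", "cx", "cy" (pixels), "rvec" (rotation vector, rad) and "tvec" (3), from world to camera coordinates, as OpenCV has them. Camera axes: x right, y down, z forward; pixel columns grow to the right and rows downward; lengths in m; the calibration is good to about 2 mm. A picture is of the moment at which its call begins. There is no depth.
- job.sign_off(): hands the job in, once; it reports no verdict.
The state is a dict: "clock": time; "qpos": joint angles; "qd": joint speeds; "effort": joint torques, N m; "position": TCP position; "ee_rot": TCP orientation; "contact_force": force on the tool from outside, world axes, zero at the start; "moment": the same for the moment, N m; "width": finger opening in m.
Only numpy, scipy, OpenCV 4.12 (cv2) and the standard library are available. Lean on these libraries where they do the work, as an engineer would, in place of code of your own. Each camera call takes 0.05 s, during which the arm holds its last target. There are 200 camera calls.

## Task

The batch is done, so close up the parts station: slide the red cover of the grey parts box back, lay all the loose red and blue trophy columns from the bench flat in the compartment under it, and slide the cover fully shut over them. Screw the orange lid on the white pot: first set it level on the neck so that it rests on top of the blue thread, turn it back (anticlockwise) until it drops into the thread starts, then tighten it clockwise to its stop. Leave the finished trophies, bottle and tape where they stand.

Things in the scene. Friction and masses are not known exactly. Their poses are not given: they have to be found in the camera images.
- column0: Red trophy column, a square bar lying flat: 84 mm long along its x, body 26 mm wide, gold caps 30 x 30 mm on the last 8 mm of both ends, 90 g. Origin: centre of its underside. May be absent.
- column1: Red trophy column, a square bar lying flat: 84 mm long along its x, body 26 mm wide, gold caps 30 x 30 mm on the last 8 mm of both ends, 90 g. Origin: centre of its underside. May be absent.
- column2: Blue trophy column, a square bar lying flat: 84 mm long along its x, body 26 mm wide, gold caps 30 x 30 mm on the last 8 mm of both ends, 90 g. Origin: centre of its underside. May be absent.
- column3: Blue trophy column, a square bar lying flat: 84 mm long along its x, body 26 mm wide, gold caps 30 x 30 mm on the last 8 mm of both ends, 90 g. Origin: centre of its underside. May be absent.
- compartment (a point): Centre of the inner floor of the fixed parts box's compartment, the half that the shut cover hides. Axes: x across the box, y along it, z up. Inside: 112 mm along x, 184 mm along y; walls 6 mm thick, tops 42 mm above this point; 5 mm guide rails outside the long walls rise 6 mm higher. On the +y side is a closed deck for the open cover. Three columns fit side by side along y, lying along x, in one layer.
- cover (a joint): Sliding red cover of the parts box, 124 x 196 x 5 mm, its underside 43 mm above the compartment floor: 0 = fully shut over the compartment, 0.196 m = fully open over the deck (slid to the compartment's +y). Stays where it is left; sliding takes about 2 N.
- cover_grip (a point): Top centre of the black grip in the middle of the cover: an upright block 60 mm along x, 14 mm along y (the sliding direction), standing 34 mm above the cover's top. Moves with the cover; axes as the compartment's.
- lid: Loose orange screw lid, 106 mm across, 160 g. Origin: centre of its lower edge; z up. Its flat top is 27 mm above the origin; on it stands a bar grip 56 mm long along x, 14 mm wide along y, its top 60 mm above the origin. Inside, at the lower edge, four lugs 8 mm wide, 5 mm high point inward at its +x, +y, -x, -y; white marks on top show them.
- pot: White hardware pot, fixed, 106 mm across; origin: centre of its underside, z up. Blue four-start right-hand thread round its neck, alike every quarter turn. Angles below are lid yaw minus pot yaw, anticlockwise from above, modulo 90 degrees. Tight: 0 degrees, lugs against the stops, lid origin 86 mm above the pot's. Only friction resists turning.
- pot_neck (a point): Centre of the pot's open mouth, 106 mm above its origin; the neck is 76 mm across, tapered to 71 at the top; the lid has 2 mm side play on it. At 2 to 48 degrees the lugs rest on top of the flat upper flanks (lid origin 100 mm above the pot's). The stops rise 4 mm above these flanks, so a lid lying on top cannot be wound in clockwise.
- thread_start (a point): One of the four thread starts, 42 mm from the pot's axis, 64 degrees anticlockwise of the pot's +x, with a yellow mark on the shoulder below each. Between 56 and 72 degrees the lugs drop through onto the lower flanks (lid origin about 89 mm above the pot's); turned clockwise from there the lid sinks 3 mm until tight.
- trophy_a: Finished softball trophy, 52 mm square foot, 125 mm tall, standing among the columns; leave alone. Origin under its foot.
- trophy_b: Finished softball trophy, 52 mm square foot, 125 mm tall, at the right; leave alone. Origin under its foot.
- trophy_c: Finished trophy with red column, 52 mm square foot, 125 mm tall; leave alone. Origin under its foot.
- cleaner: White cleaner bottle, 56 mm across, 150 mm tall; leave alone. Origin under its foot.
- tape: Roll of brown tape lying flat, 100 mm across, 40 mm high; leave alone. Origin under its centre.
Mind the look-alikes: they are no part of the job. What is shaped like the column2 but pink or purple is not meant.

How it is judged:
On the way, in this order (a step that is already met when the one before it is completed fails the run):
1. the lid rests level on the neck, on top of the upper thread flanks (horizontal distance between lid and pot below 0.006 m and angle between lid's own z axis and vertical below 0.06 rad and z of lid in the frame of pot between 0.097 and 0.107 m and contact force between lid and pot above 0.3 N), for 0.2 s.
2. turned back, the lid has dropped level into the thread starts (horizontal distance between lid and pot below 0.006 m and angle between lid's own z axis and vertical below 0.06 rad and z of lid in the frame of pot below 0.0915 m), for 0.1 s.
3. the lid is turned clockwise to its stop (horizontal distance between lid and pot below 0.006 m and angle between lid's own z axis and vertical below 0.06 rad and z of lid in the frame of pot below 0.0882 m and (angle between the x axis of lid and the x axis of pot, either way round below 0.12 rad or angle between the x axis of lid and the y axis of pot, either way round below 0.12 rad)), for 0.2 s.
At the end, for the whole second after the job is handed in: Every column lies inside the compartment in one layer (underside under 30 mm above its floor), the cover is shut within 6 mm, the lid is level (0.06 rad), centred within 6 mm, wound down (origin under 88.2 mm above the pot's) and within 0.12 rad of its stop; all at rest (all of step 3 and value of joint cover below 0.006 m and linear speed of each of lid, column0, column1, column2, column3 below 0.02 m/s and x of column0 in the frame of compartment between -0.06 and 0.06 m and y of column0 in the frame of compartment between -0.097 and 0.097 m and z of column0 in the frame of compartment between -0.01 and 0.03 m and x of column1 in the frame of compartment between -0.06 and 0.06 m and y of column1 in the frame of compartment between -0.097 and 0.097 m and z of column1 in the frame of compartment between -0.01 and 0.03 m and x of column2 in the frame of compartment between -0.06 and 0.06 m and y of column2 in the frame of compartment between -0.097 and 0.097 m and z of column2 in the frame of compartment between -0.01 and 0.03 m and x of column3 in the frame of compartment between -0.06 and 0.06 m and y of column3 in the frame of compartment between -0.097 and 0.097 m and z of column3 in the frame of compartment between -0.01 and 0.03 m); the robot touches nothing.
It fails at once if a finished trophy or the bottle is knocked over or pushed more than 3 cm (distance of any of trophy_a, trophy_b, trophy_c, cleaner from where it was at the start of the episode above 0.03 m or angle between any of trophy_a, trophy_b, trophy_c, cleaner's own z axis and vertical above 0.4 rad).
It fails at once if the roll of tape is pushed more than 3 cm (distance of tape from where it was at the start of the episode above 0.03 m).
Of column0, column1, column2, column3 only 2 to 3 are there at a start; the rules pass over those that are not, and their reading is None.
At some moment in a run one of column0, column1, column2, column3 may be knocked a few centimetres aside while the robot is not near it.
It also fails if it takes over 200 s, if anything falls off the work surface, if the arm or the gripper's body presses on something with over 40 N, if the wrist force passes 120 N, or if a joint passes its speed limit or range.

## Working session

There is one attempt and no reset: what is moved stays moved. The work goes in short steps, Python scripts to look and compute and a tool call to move; the robot and the scene stay as the last step left them, time stands still between calls to the robot, and variables do not carry over. Pictures are saved under pics/ and viewed, about 12 in all and at most 16, crops included, and the job is handed in when it is done.

Besides the shell and the picture viewer there is one more tool, called as name(argument=value, ...) on one line, values as JSON. step_arm: Moves the arm, as the interface text tells. Its arguments: {"type":"object","properties":{"moves":{"type":"array","items":{"type":"number","minimum":-1,"maximum":1}},"force":{"type":"number"}},"required":["moves"]}

```bash
mkdir -p pics; cat > h.py <<'E'
import numpy as np, cv2
from rig import manip, get_image, job
def cam(n,save=None):
    d=get_image(n)
    if save: cv2.imwrite('pics/'+save,d['frame'])
    R=cv2.Rodrigues(np.array(d['rvec'],float))[0]; t=np.array(d['tvec'],float).ravel()
    d['R'],d['t'],d['C']=R,t,-R.T@t
    return d
def ray(d,u,v):
    r=d['R'].T@np.array([(u-d['cx'])/d['fx'],(v-d['cy'])/d['fy'],1.]); return r/np.linalg.norm(r)
def onz(d,u,v,z):
    r=ray(d,u,v); return d['C']+r*(z-d['C'][2])/r[2]
def proj(d,p):
    q=d['R']@np.array(p,float)+d['t']; return np.array([d['fx']*q[0]/q[2]+d['cx'],d['fy']*q[1]/q[2]+d['cy']])
def tri(d1,p1,d2,p2):
    a,b=ray(d1,*p1),ray(d2,*p2); A=np.stack([a,-b],1); s=np.linalg.lstsq(A,d2['C']-d1['C'],rcond=None)[0]
    x,y=d1['C']+a*s[0],d2['C']+b*s[1]; return (x+y)/2,np.linalg.norm(x-y)
E
python3 - <<'E'
from h import *
for n in('top','side'):
    d=cam(n); cv2.imwrite(f'pics/{n}0.png',cv2.resize(d['frame'],(800,600),interpolation=cv2.INTER_CUBIC))
    print(n,d['fx'],d['cx'],d['cy'],d['C'],d['R'].round(3).tolist())
s=manip.get_state(); print(s)
E
```

```text
top 451.46408831168816 247.96217203603518 192.02540180013875 [ 0.46545512 -0.01936271  1.4061193 ] [[0.023, -1.0, 0.009], [-0.998, -0.023, -0.06], [0.06, -0.008, -0.998]]
side 366.50418457880255 255.98533014767804 193.5337719822973 [0.22754782 0.89582671 0.76007656] [[-0.946, -0.325, -0.006], [-0.186, 0.556, -0.81], [0.267, -0.765, -0.587]]
{'clock': 0.1, 'qpos': array([-1.44101071e+00,  2.76499767e-01,  1.50597066e+00,  4.43423791e-06,
        1.36071157e+00, -1.20982298e-01]), 'qd': array([-0.00105792, -0.00145584, -0.00392238, -0.00081631, -0.00101231,
       -0.00062134]), 'effort': array([ 1.26112041e-03, -4.17700303e+01, -2.46406031e+01, -1.68323336e-04,
        5.81171174e-03, -1.29277828e-05]), 'position': array([ 0.14263422, -0.55657726,  0.24455874]), 'ee_rot': array([-7.94670794e-04,  9.92149469e-01,  1.25055189e-01, -1.32986991e-06]), 'contact_force': array([ 0.39801464,  0.67121994, -0.03596532]), 'moment': array([ 0.00401592, -0.06006887,  0.02301108]), 'width': 0.08557670805361592}
```

View pics/top0.png

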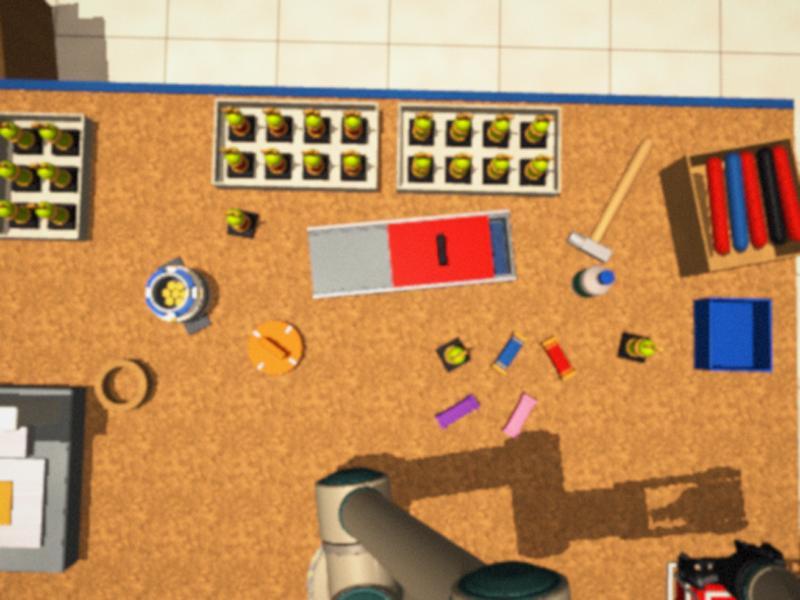

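View pics/side0.png

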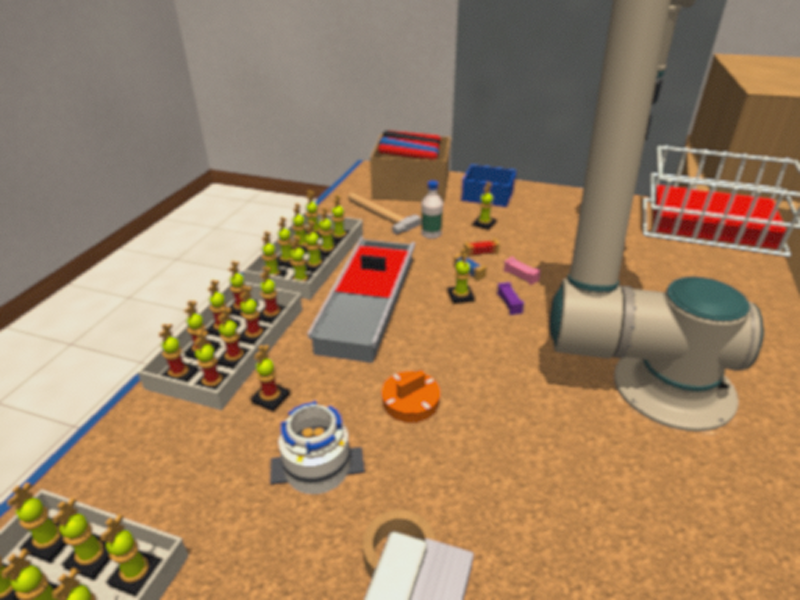

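Candidates in the top view (800x600 pixels):
- Loose red column at (558,357) and blue column at (508,352). These are wanted.
- Pink at (520,415) and purple at (458,410) are look-alikes. The coloured rods in the cardboard box at (750,200) and the red things in the wire basket are no part of the job.
- Lid at (275,348), pot at (175,293), cover grip at (441,250).
- Trophies at (455,353), (637,347) and (240,222), bottle at (595,280), tape at (124,384).

Next is one close crop and the measurements.

```bash
cat > m.py <<'E'
from h import *
d=cam('top'); s=cam('side')
np.save('pics/top.npy',d['frame']); 
def blobs(d,lo,hi,box=None,amin=15,lo2=None,hi2=None):
    hsv=cv2.cvtColor(d['frame'],cv2.COLOR_BGR2HSV); m=cv2.inRange(hsv,lo,hi)
    if lo2: m|=cv2.inRange(hsv,lo2,hi2)
    if box: k=np.zeros_like(m); x0,y0,x1,y1=box; k[y0:y1,x0:x1]=255; m&=k
    return [c for c in cv2.findContours(m,cv2.RETR_EXTERNAL,cv2.CHAIN_APPROX_NONE)[0] if cv2.contourArea(c)>=amin]
def show(name,d,cs,z):
    for c in cs:
        P=np.array([onz(d,u,v,z)[:2] for u,v in c.reshape(-1,2)],np.float32)*1000
        r=cv2.minAreaRect(P); b=cv2.boxPoints(r)
        e1,e2=b[1]-b[0],b[2]-b[1]; e=e1 if np.hypot(*e1)>np.hypot(*e2) else e2
        print(name,'px',c.reshape(-1,2).mean(0).round(),'c',np.round(r[0]),'size',np.round(r[1]),'longdir',round(np.degrees(np.arctan2(e[1],e[0]))%180,1))
E
cat > m1.py <<'E'
from m import *
show('red',d,blobs(d,(0,150,90),(7,255,255),(300,190,420,260),15,(172,150,90),(180,255,255)),.026)
show('blue',d,blobs(d,(100,100,50),(125,255,255),(300,190,345,260)),.026)
show('lid',d,blobs(d,(7,170,120),(18,255,255),(155,200,197,245),200),.027)
show('cover',d,blobs(d,(0,150,90),(7,255,255),(200,120,340,190),200,(172,150,90),(180,255,255)),.048)
show('grip',d,blobs(d,(0,0,0),(180,255,50),(270,145,300,175)),.08)
show('potblue',d,blobs(d,(100,100,50),(125,255,255),(85,160,140,215)),.1)
show('tape?',d,blobs(d,(5,60,40),(20,200,140),(60,225,98,265),100),.04)
a=cv2.resize(d['frame'][150:250,80:205],None,fx=6.2,fy=6,interpolation=cv2.INTER_CUBIC); 
cv2.imwrite('pics/c1.png',a)
b=cv2.resize(s['frame'][240:330,165:300],None,fx=5.9,fy=6,interpolation=cv2.INTER_CUBIC);cv2.imwrite('pics/c2.png',b)
E
python3 m1.py
```

```text
red px [357. 229.] c [ 443. -367.] size [52. 28.] longdir 30.6
blue px [326. 225.] c [ 453. -269.] size [23. 49.] longdir 147.1
lid px [175. 219.] c [452. 188.] size [134. 125.] longdir 1.3
cover px [282. 160.] c [ 646. -131.] size [122. 197.] longdir 96.5
potblue px [118. 196.] c [523. 345.] size [10. 43.] longdir 136.9
potblue px [ 98. 197.] c [521. 402.] size [41.  7.] longdir 49.7
potblue px [118. 177.] c [579. 346.] size [39. 11.] longdir 43.3
tape? px [ 72. 247.] c [370. 495.] size [68. 39.] longdir 12.9
tape? px [ 92. 244.] c [381. 436.] size [91. 39.] longdir 10.1
```

View pics/c1.png

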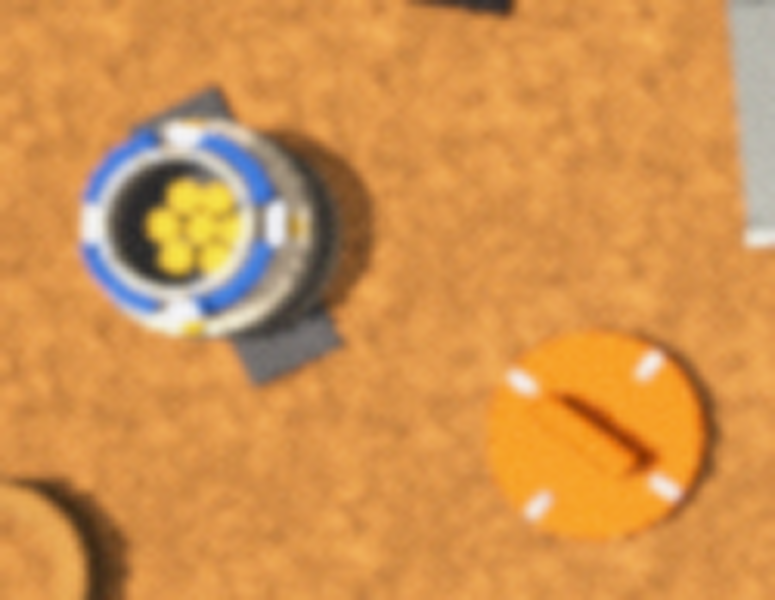

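View pics/c2.png

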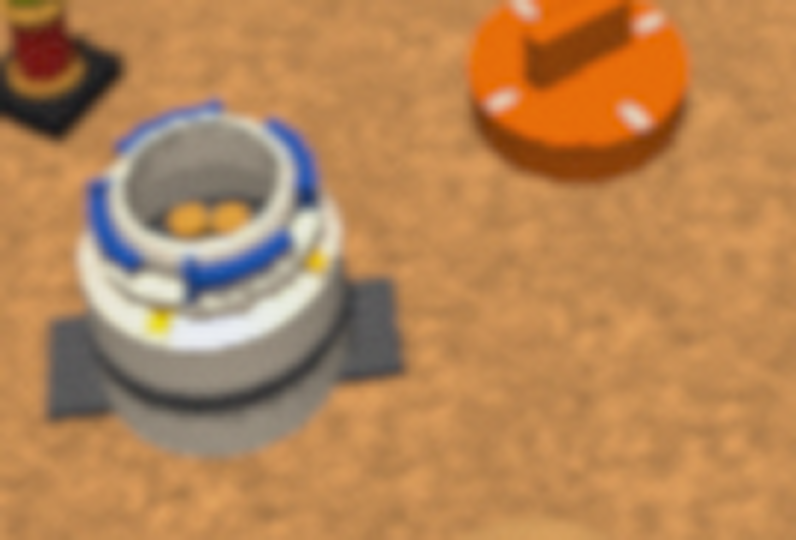

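The crops show the pot with its thread gaps at about 0/90° world. That puts the pot yaw near 25°, which agrees with the bracket direction. The lid's bar is at about 53°, so the relative angle is about 28°, a good setting angle for resting on top. Now the precise numbers.

```bash
cat > m2.py <<'E'
from m import *
def circ(P):
    A=np.c_[2*P,np.ones(len(P))]; x=np.linalg.lstsq(A,(P**2).sum(1),rcond=None)[0]; return x[:2],np.sqrt(x[2]+x[:2]@x[:2])
def up(d,box,k=4):
    x0,y0,x1,y1=box; im=cv2.resize(d['frame'][y0:y1,x0:x1],None,fx=k,fy=k,interpolation=cv2.INTER_CUBIC)
    return cv2.cvtColor(im,cv2.COLOR_BGR2HSV), lambda u,v:((u+.5)/k-.5+x0,(v+.5)/k-.5+y0)
def cont(m,a): return [c.reshape(-1,2) for c in cv2.findContours(m,cv2.RETR_EXTERNAL,cv2.CHAIN_APPROX_NONE)[0] if cv2.contourArea(c)>=a]
def cen(c): M=cv2.moments(c.reshape(-1,1,2)); return M['m10']/M['m00'],M['m01']/M['m00']
# lid
def lid(box,z=.027):
    h,f=up(d,box); 
    W=[onz(d,*f(*cen(c)),z)[:2] for c in cont(cv2.inRange(h,(0,0,150),(180,125,255)),40)]
    for w in W: print(' lidmark',(w*1000).round(1))
    if len(W)==4:
        W=np.array(W);c,r=circ(W); a=np.degrees(np.arctan2(*(W-c).T[::-1])); print('lid c',(c*1000).round(1),'r',r.round(4),'ang',a.round(1),(a%90).round(1))
lid((155,200,198,245))
h,f=up(d,(90,165,140,208))
cs=cont(cv2.inRange(h,(100,110,60),(125,255,255)),60)
allp=[]
for c in cs:
    P=np.array([onz(d,*f(*p),.1)[:2] for p in c]); allp.append(P)
hull=cv2.convexHull((np.vstack(allp)).astype(np.float32)).reshape(-1,2).astype(float)
c,r=circ(hull);print('pot c (z.1)',(c*1000).round(1),'r',r.round(4))
for P in allp:
    a=np.degrees(np.arctan2(*(P-c).T[::-1])); a0=np.degrees(np.angle(np.exp(1j*np.radians(a)).mean())); q=(a-a0+180)%360-180; print(' arc',round(a0+q.min()),round(a0+q.max()))
h,f=up(d,(90,165,140,208))
for c2 in cont(cv2.inRange(h,(20,150,120),(35,255,255)),20): print(' yel top',np.round(f(*cen(c2)),1))
hs,fs=up(s,(165,240,245,330))
for c2 in cont(cv2.inRange(hs,(22,130,120),(35,255,255)),20): print(' yel side',np.round(fs(*cen(c2)),1),(onz(s,*fs(*cen(c2)),.079)[:2]*1000).round(1))
# cover grip
h,f=up(d,(255,135,310,185)); cg=max(cont(cv2.inRange(h,(0,0,0),(180,255,60)),50),key=len); pt=f(*cen(cg))
P=np.array([onz(d,*f(*p),.085)[:2] for p in cg],np.float32)*1000; print('grip',cv2.minAreaRect(P))
hs,fs=up(s,(215,150,265,180)); cg=max(cont(cv2.inRange(hs,(0,0,0),(180,255,60)),50),key=len); ps=fs(*cen(cg)); print(pt,ps,tri(d,pt,s,ps))
# columns with caps
for n,bx in(('blue',(305,205,343,245)),('red',(342,208,375,247))):
    h,f=up(d,bx)
    for z,lo,hi in((.028,(18,120,90),(32,255,255)),):
        for c2 in cont(cv2.inRange(h,lo,hi),30): print(n,'cap',(onz(d,*f(*cen(c2)),z)*1000).round(1),cv2.contourArea(c2)/16)
for u,v in((512,211),(515,277),(308,228),(313,297)): print('box corner',(onz(d,(u+.5)/1.5625-.5,(v+.5)/1.5625-.5,.048)*1000).round())
cv2.imwrite('pics/c3.png',np.hstack([cv2.resize(d['frame'][195:250,270:380],None,fx=5,fy=5,interpolation=cv2.INTER_CUBIC)]))
cv2.imwrite('pics/c4.png',np.hstack([cv2.resize(s['frame'][140:235,195:270],None,fx=6,fy=6,interpolation=cv2.INTER_CUBIC)]))
E
python3 m2.py
```

```text
lidmark [415.2 214.9]
 lidmark [426.  152.6]
 lidmark [478.  224.8]
 lidmark [488.1 162.4]
lid c [451.8 188.8] r 0.0447 ang [ 144.5 -125.4   53.9  -36.1] [54.5 54.6 53.9 53.9]
pot c (z.1) [550.7 373.6] r 0.0452
 arc 108 166
 arc -165 -104
 arc -74 -14
 arc 18 75
 yel top [110.8 204.7]
 yel top [110.4 187.4]
 yel side [191.6 292.8] [551.  424.7]
 yel side [218.  283.2] [504.6 379. ]
 yel side [168.7 240.2] [690.8 286. ]
grip ((643.4939575195312, -129.43093872070312), (54.25490188598633, 10.14230728149414), 6.586284637451172)
(282.3250418497594, 159.53423833437958) (238.4680295389049, 168.02206412103746) (array([ 0.64754998, -0.12951076,  0.07057488]), np.float64(0.004906830980494145))
blue cap [ 418.4 -250.5   28. ] 18.6875
blue cap [ 484.6 -292.1   28. ] 17.84375
red cap [ 410.  -387.9   28. ] 15.28125
red cap [ 477.4 -348.3   28. ] 14.09375
box corner [ 727. -268.   48.]
box corner [ 598. -276.   48.]
box corner [684. 127.  48.]
box corner [550. 114.  48.]
```

View pics/c3.png

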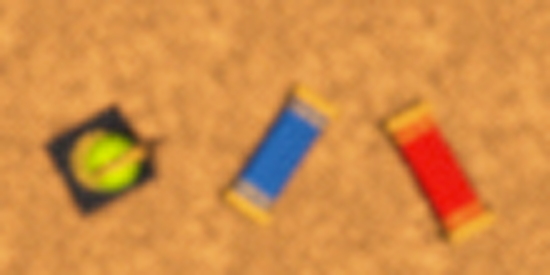

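View pics/c4.png

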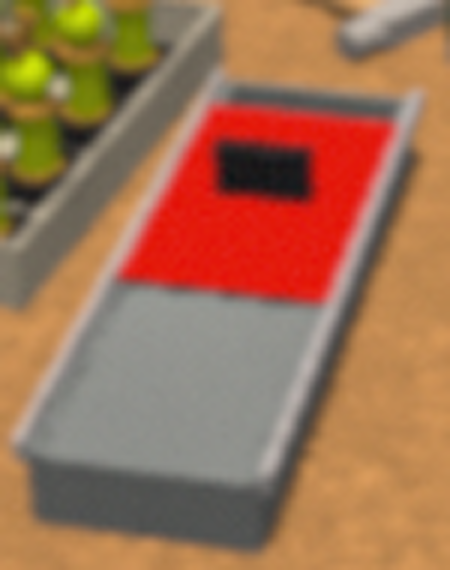

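```bash
cat > go.py <<'E'
import sys
from h import *
from scipy.spatial.transform import Rotation as Rn
def plan(*wps):
    "each wp: x,y,z,theta(tool x heading deg); prints fractions from the current pose for each"
    s=manip.get_state(); w,x,y,z=s['ee_rot']; R=Rn.from_quat([x,y,z,w]).as_matrix(); th=np.degrees(np.arctan2(R[1,0],R[0,0]))
    print('now',s['position'].round(4),'th',round(th,1),'tilt',round(np.degrees(np.arccos(-R[2,2])),2),'w',round(s['width'],4),'F',s['contact_force'].round(1),'t',round(s['clock'],1),'q6',s['qpos'][5].round(2))
    for p in wps:
        d=(np.array(p[:3])-s['position'])@R; dt=(p[3]-th+180)%360-180
        print(p,'->',(d/.5).round(3),'tw',round(-dt/180,4),'rows',np.ceil(max(np.linalg.norm(d)/.05,abs(dt)/8.59)))
if __name__=='__main__':
    a=list(map(float,sys.argv[1:])); plan(*[a[i:i+4] for i in range(0,len(a),4)])
E
python3 go.py .6465 -.1305 .2 6.5 .6465 -.1305 .074 6.5
```

```text
now [ 0.1427 -0.5569  0.245 ] th 14.4 tilt 0.04 w 0.0856 F [ 0.1  0.4 -1.1] t 0.3 q6 -0.12
[0.6465, -0.1305, 0.2, 6.5] -> [ 1.188 -0.576  0.09 ] tw 0.0437 rows 14.0
[0.6465, -0.1305, 0.074, 6.5] -> [ 1.188 -0.576  0.342] tw 0.0437 rows 14.0
```

step_arm(moves=[0.6,-0.3,0,0.022,-1,0.6,-0.3,0,0.022,-1,0.6,-0.3,0,0.022,-1,0.6,-0.3,0,0.022,-1,0.6,-0.3,0,0.022,-1])

```text
clock: 0.8
position: [0.3327, -0.3918, 0.2454]
ee_rot: [0.0, 0.996, 0.09, 0.0]
contact_force: [-0.2, -0.6, -0.2]
width: 0.0854
```

step_arm(moves=[0.4,-0.2,0,0.022,-1,0.4,-0.2,0,0.022,-1,0.4,-0.2,0,0.022,-1,0.4,-0.2,0,0.022,-1,0.4,-0.2,0,0.022,-1])

```text
clock: 1.3
position: [0.5131, -0.2558, 0.2452]
ee_rot: [-0.0, 0.998, 0.058, 0.001]
contact_force: [-1.0, -1.8, 0.2]
width: 0.0853
```

```bash
python3 go.py .6465 -.1305 .2 6.5 .6465 -.1305 .074 6.5
```

```text
now [ 0.5131 -0.2558  0.2452] th 6.6 tilt 0.11 w 0.0853 F [-1.  -1.8  0.2] t 1.3 q6 0.87
[0.6465, -0.1305, 0.2, 6.5] -> [ 0.294 -0.218  0.091] tw 0.0007 rows 4.0
[0.6465, -0.1305, 0.074, 6.5] -> [ 0.293 -0.218  0.343] tw 0.0007 rows 6.0
```

step_arm(moves=[0.29,-0.22,0.05,0,-1,0.29,-0.22,0.05,0,-1,0.29,-0.22,0.05,0,-1,0.29,-0.22,0.05,0,-1,0.29,-0.22,0.05,0,-1])

```text
clock: 1.8
position: [0.6445, -0.1294, 0.2186]
ee_rot: [-0.001, 0.998, 0.059, 0.0]
contact_force: [0.1, -0.3, 0.2]
width: 0.0855
```

```bash
python3 go.py .6465 -.1305 .074 6.5
```

```text
now [ 0.6445 -0.1294  0.2186] th 6.7 tilt 0.13 w 0.0855 F [ 0.1 -0.3  0.2] t 1.8 q6 1.15
[0.6465, -0.1305, 0.074, 6.5] -> [0.004 0.003 0.289] tw 0.0012 rows 3.0
```

step_arm(moves=[0,0.002,0.29,0,-1,0,0.002,0.29,0,-1,0,0.002,0.29,0,-1,0,0.002,0.29,0,-1,0,0.002,0.29,0,-1])

```text
clock: 2.3
position: [0.6418, -0.1348, 0.0756]
ee_rot: [-0.0, 0.998, 0.056, -0.0]
contact_force: [-0.0, -1.2, -0.2]
width: 0.0852
```

step_arm(moves=[0,0,0,0,1,0,0,0,0,1,0,0,0,0,1,0,0,0,0,1,0,0,0,0,1], force=40)

```text
clock: 2.8
position: [0.6424, -0.1336, 0.0763]
ee_rot: [-0.0, 0.998, 0.056, 0.001]
contact_force: [-3.4, 1.7, 11.6]
width: 0.013
```

step_arm(moves=[0,0,-0.005,0,1,0,-0.1,-0.005,0,1,0,-0.2,-0.005,0,1,0,-0.3,-0.005,0,1,0,-0.3,-0.005,0,1])

```text
clock: 3.3
position: [0.6245, 0.0207, 0.0764]
ee_rot: [-0.002, 0.998, 0.058, -0.0]
contact_force: [1.7, 2.2, -8.9]
width: 0.0131
```

step_arm(moves=[0,-0.006,0,0,1,0,-0.01,0,0,1,0,-0.01,0,0,1])

```text
clock: 3.6
position: [0.6247, 0.0195, 0.0765]
ee_rot: [-0.0, 0.998, 0.056, -0.0]
contact_force: [5.1, 3.3, -14.7]
width: 0.0134
```

step_arm(moves=[0,0.008,0.003,0,1,0,0.008,0.003,0,0,0,0.008,0.003,0,-1,0,0.008,0.003,0,-1,0,0.008,-0.1,0,-1])

```text
clock: 4.1
position: [0.6201, 0.0157, 0.1211]
ee_rot: [-0.001, 0.998, 0.056, -0.007]
contact_force: [-0.2, -0.5, -1.0]
width: 0.0708
```

step_arm(moves=[0,0,-0.2,0,-1,0,0.1,-0.2,0,-1,0,0.2,-0.2,0,-1,0,0.3,-0.2,0,-1,0,0.4,-0.2,0,-1])

```text
clock: 4.6
position: [0.646, -0.1688, 0.2285]
ee_rot: [0.001, 0.998, 0.057, 0.001]
contact_force: [0.6, 0.9, -0.3]
width: 0.0856
```

```bash
cat > m3.py <<'E'
from m import *
show('cover',d,blobs(d,(0,150,90),(7,255,255),(190,120,340,200),200,(172,150,90),(180,255,255)),.06)
show('red',d,blobs(d,(0,150,90),(7,255,255),(300,190,420,260),15,(172,150,90),(180,255,255)),.026)
show('blue',d,blobs(d,(100,100,50),(125,255,255),(290,190,355,260)),.026)
for h,n in((.02,'z20'),):
  show('blue interior '+n,d,blobs(d,(98,60,30),(125,255,255),(240,130,340,190),50),h)
cv2.imwrite('pics/t2.png',cv2.resize(d['frame'][100:300,:],None,fx=1.55,fy=1.55)[:, :793])
cv2.imwrite('pics/s2.png',cv2.resize(s['frame'][130:250,180:400],None,fx=3.6,fy=3.6,interpolation=cv2.INTER_CUBIC))
import go; go.plan((.444,-.368,.2,30.6),(.4515,-.2713,.2,147.5-180))
E
python3 m3.py
```

```text
cover px [234. 165.] c [628.  12.] size [120. 196.] longdir 96.6
red px [357. 229.] c [ 442. -367.] size [52. 28.] longdir 27.3
blue interior z20 px [306. 168.] c [ 634. -201.] size [ 66. 122.] longdir 96.1
blue interior z20 px [272. 161.] c [ 642. -108.] size [105.  36.] longdir 6.2
now [ 0.646  -0.1743  0.2268] th 6.1 tilt 0.31 w 0.0852 F [ 0.   1.6 -0.8] t 4.7 q6 1.1
(0.444, -0.368, 0.2, 30.6) -> [-0.443  0.342  0.055] tw -0.1362 rows 6.0
(0.4515, -0.2713, 0.2, -32.5) -> [-0.407  0.152  0.054] tw 0.2143 rows 5.0
```

View pics/s2.png

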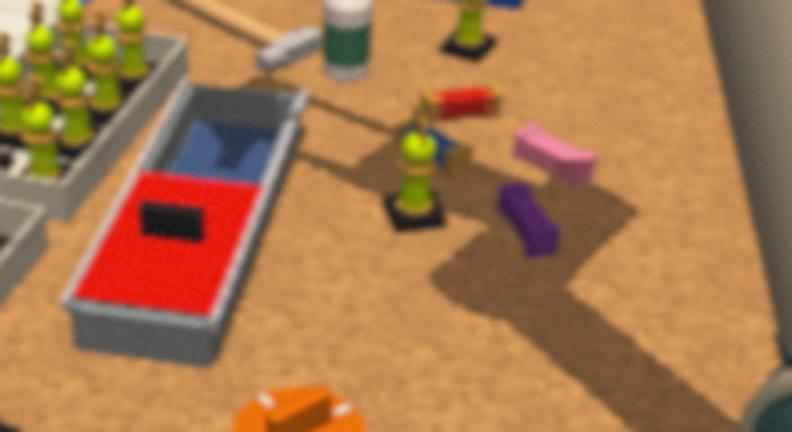

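View pics/t2.png

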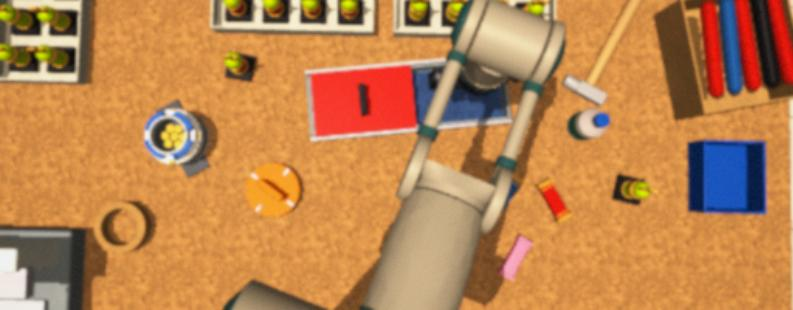

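step_arm(moves=[-0.443,0.342,0.055,-0.135,-0.4,-0.443,0.342,0.055,-0.135,-0.4,-0.443,0.342,0.055,-0.135,-0.4,-0.443,0.342,0.055,-0.135,-0.4,-0.443,0.342,0.055,-0.135,-0.4])

```text
clock: 5.2
position: [0.4663, -0.3399, 0.2023]
ee_rot: [0.0, 0.964, 0.265, 0.0]
contact_force: [1.2, -0.6, -0.8]
width: 0.0599
```

step_arm(moves=[0,0,0,0,-0.4,0,0,0,0,-0.4])

```text
clock: 5.4
position: [0.4671, -0.3398, 0.2023]
ee_rot: [-0.0, 0.965, 0.264, 0.0]
contact_force: [1.1, 1.4, 0.3]
width: 0.06
```

```bash
python3 go.py .4437 -.368 .022 30.4
```

```text
now [ 0.4671 -0.3398  0.2023] th 30.6 tilt 0.03 w 0.06 F [1.1 1.4 0.3] t 5.4 q6 0.29
[0.4437, -0.368, 0.022, 30.4] -> [-0.069  0.025  0.361] tw 0.001 rows 4.0
```

step_arm(moves=[-0.069,0.025,0.2,0.001,-0.4,-0.069,0.025,0.3,0.001,-0.4,-0.069,0.025,0.36,0.001,-0.4,-0.069,0.025,0.36,0.001,-0.4,-0.069,0.025,0.36,0.001,-0.4])

```text
clock: 5.9
position: [0.4429, -0.364, 0.0175]
ee_rot: [-0.005, 0.964, 0.264, -0.002]
contact_force: [-0.4, 0.8, -0.1]
width: 0.0597
```

step_arm(moves=[0,0,0,0,1,0,0,0,0,1,0,0,0,0,1,0,0,0,0,1,0,0,-0.04,0,1], force=30)

```text
clock: 6.4
position: [0.4441, -0.3668, 0.0415]
ee_rot: [-0.001, 0.965, 0.264, -0.001]
contact_force: [-1.0, 0.6, -1.7]
width: 0.0254
```

step_arm(moves=[0,0,-0.1,0,1,0,0,-0.2,0,1,0,0,-0.3,0,1,0,0,-0.3,0,1,0,0,-0.3,0,1])

```text
clock: 6.9
position: [0.4451, -0.3682, 0.194]
ee_rot: [0.002, 0.965, 0.264, 0.001]
contact_force: [-0.5, 0.0, -1.0]
width: 0.0256
```

```bash
python3 go.py .6562 -.230 .15 6.5 .6562 -.230 .04 6.5
```

```text
now [ 0.4451 -0.3682  0.194 ] th 30.6 tilt 0.26 w 0.0256 F [-0.5  0.  -1. ] t 6.9 q6 0.23
[0.6562, -0.23, 0.15, 6.5] -> [ 0.504 -0.024  0.088] tw 0.1337 rows 6.0
[0.6562, -0.23, 0.04, 6.5] -> [ 0.504 -0.025  0.308] tw 0.1337 rows 6.0
```

step_arm(moves=[0.5,-0.024,0.05,0.134,1,0.5,-0.024,0.05,0.134,1,0.5,-0.024,0.05,0.134,1,0.5,-0.024,0.05,0.134,1,0.5,-0.024,0.05,0.134,1])

```text
clock: 7.4
position: [0.6484, -0.2322, 0.1647]
ee_rot: [-0.001, 0.998, 0.056, -0.002]
contact_force: [-0.3, -0.8, -0.9]
width: 0.0254
```

step_arm(moves=[0,0,0,0,1,0,0,0,0,1])

```text
clock: 7.6
position: [0.6476, -0.2324, 0.1644]
ee_rot: [-0.001, 0.998, 0.057, -0.003]
contact_force: [-1.5, -0.4, -1.6]
width: 0.0254
```

```bash
python3 go.py .6562 -.230 .15 6.5 .6562 -.230 .04 6.5
```

```text
now [ 0.6476 -0.2324  0.1644] th 6.6 tilt 0.32 w 0.0254 F [-1.5 -0.4 -1.6] t 7.6 q6 1.01
[0.6562, -0.23, 0.15, 6.5] -> [ 0.018 -0.003  0.029] tw 0.0005 rows 1.0
[0.6562, -0.23, 0.04, 6.5] -> [ 0.019 -0.002  0.249] tw 0.0005 rows 3.0
```

step_arm(moves=[0.018,-0.002,0.08,0,1,0.018,-0.002,0.17,0,1,0.018,-0.002,0.22,0,1,0.018,-0.002,0.243,0,1,0.018,-0.002,0.243,0,1])

```text
clock: 8.1
position: [0.6548, -0.2324, 0.0438]
ee_rot: [-0.001, 0.998, 0.056, -0.002]
contact_force: [-0.4, 0.3, -0.5]
width: 0.0252
```

step_arm(moves=[0,0,0.008,0,1,0,0,0.016,0,1,0,0,0.016,0,1])

```text
clock: 8.4
position: [0.6575, -0.2323, 0.0389]
ee_rot: [0.0, 0.998, 0.056, 0.001]
contact_force: [-0.2, -0.2, -1.8]
width: 0.0254
```

step_arm(moves=[0,0,0.01,0,1,0,0,0.02,0,1,0,0,0.02,0,1])

```text
clock: 8.7
position: [0.6578, -0.2322, 0.0303]
ee_rot: [0.001, 0.998, 0.056, 0.001]
contact_force: [-2.3, 1.1, 8.7]
width: 0.0257
```

step_arm(moves=[0,0,-0.002,0,0.1,0,0,-0.002,0,0,0,0,-0.002,0,0,0,0,-0.04,0,0,0,0,-0.14,0,0])

```text
clock: 9.2
position: [0.6533, -0.2288, 0.0924]
ee_rot: [-0.004, 0.998, 0.057, -0.006]
contact_force: [1.3, -0.6, -0.3]
width: 0.0427
```

step_arm(moves=[0,0,-0.1,0,-0.4,0,0,-0.2,0,-0.4,0,0,-0.2,0,-0.4])

```text
clock: 9.5
position: [0.6614, -0.2337, 0.2073]
ee_rot: [0.004, 0.998, 0.056, 0.008]
contact_force: [0.1, -1.2, 0.1]
width: 0.0602
```

```bash
python3 m3.py; python3 go.py .4515 -.2713 .2 -32.1 .4515 -.2713 .022 -32.1
```

```text
cover px [234. 165.] c [629.  12.] size [120. 196.] longdir 96.5
blue interior z20 px [286. 160.] c [ 648. -153.] size [106. 126.] longdir 96.6
now [ 0.658  -0.2322  0.1999] th 6.5 tilt 0.24 w 0.06 F [-0.2  0.8 -0. ] t 9.6 q6 1.02
(0.444, -0.368, 0.2, 30.6) -> [-0.456  0.222 -0.001] tw -0.1341 rows 6.0
(0.4515, -0.2713, 0.2, -32.5) -> [-0.419  0.031 -0.002] tw 0.2165 rows 5.0
now [ 0.658  -0.2322  0.1999] th 6.5 tilt 0.24 w 0.06 F [-0.2  0.8 -0. ] t 9.6 q6 1.02
[0.4515, -0.2713, 0.2, -32.1] -> [-0.419  0.031 -0.002] tw 0.2142 rows 5.0
[0.4515, -0.2713, 0.022, -32.1] -> [-0.42   0.03   0.354] tw 0.2142 rows 6.0
```

View pics/s2.png

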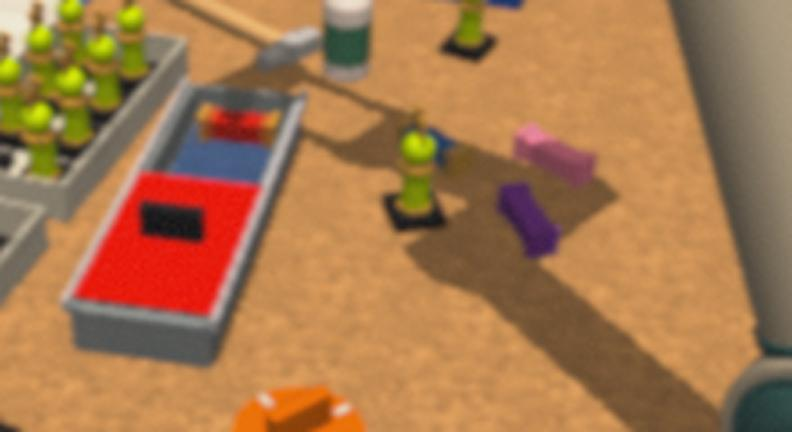

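step_arm(moves=[-0.42,0.03,0,0.214,-0.4,-0.42,0.03,0,0.214,-0.4,-0.42,0.03,0,0.214,-0.4,-0.42,0.03,0,0.214,-0.4,-0.42,0.03,0,0.214,-0.4])

```text
clock: 10.1
position: [0.4438, -0.269, 0.1955]
ee_rot: [-0.001, 0.96, -0.279, -0.004]
contact_force: [0.5, -0.5, 0.2]
width: 0.06
```

step_arm(moves=[0,0,0.02,0,-0.4,0,0,0.02,0,-0.4])

```text
clock: 10.3
position: [0.4495, -0.2696, 0.1854]
ee_rot: [-0.001, 0.961, -0.276, -0.002]
contact_force: [-0.1, 0.4, 0.0]
width: 0.0596
```

```bash
python3 go.py .4515 -.2713 .022 -32.1
```

```text
now [ 0.4495 -0.2696  0.1854] th -32.0 tilt 0.23 w 0.0596 F [-0.1  0.4  0. ] t 10.3 q6 1.46
[0.4515, -0.2713, 0.022, -32.1] -> [0.007 0.001 0.327] tw 0.0005 rows 4.0
```

step_arm(moves=[0.005,0.001,0.1,0,-0.4,0.005,0.001,0.2,0,-0.4,0.005,0.001,0.28,0,-0.4,0.005,0.001,0.325,0,-0.4,0.005,0.001,0.325,0,-0.4])

```text
clock: 10.8
position: [0.4507, -0.2698, 0.021]
ee_rot: [-0.002, 0.961, -0.275, -0.004]
contact_force: [-1.0, 0.5, -0.4]
width: 0.0595
```

step_arm(moves=[0,0,0,0,1,0,0,0,0,1,0,0,0,0,1,0,0,0,0,1,0,0,-0.04,0,1], force=30)

```text
clock: 11.3
position: [0.4508, -0.2713, 0.0446]
ee_rot: [-0.001, 0.961, -0.276, -0.002]
contact_force: [-0.7, 0.5, -0.2]
width: 0.0254
```

step_arm(moves=[0,0,-0.1,0,1,0,0,-0.2,0,1,0,0,-0.3,0,1,0,0,-0.3,0,1,0,0,-0.3,0,1])

```text
clock: 11.8
position: [0.4524, -0.2726, 0.1973]
ee_rot: [0.001, 0.961, -0.276, 0.002]
contact_force: [1.0, 0.5, -1.5]
width: 0.0251
```

```bash
python3 go.py .6465 -.145 .15 6.5 .6465 -.145 .042 6.5
```

```text
now [ 0.4524 -0.2726  0.1973] th -32.1 tilt 0.25 w 0.0251 F [ 1.   0.5 -1.5] t 11.8 q6 1.46
[0.6465, -0.145, 0.15, 6.5] -> [ 0.193 -0.422  0.095] tw -0.2143 rows 5.0
[0.6465, -0.145, 0.042, 6.5] -> [ 0.192 -0.423  0.311] tw -0.2143 rows 6.0
```

step_arm(moves=[0.193,-0.422,0.06,-0.214,1,0.193,-0.422,0.06,-0.214,1,0.193,-0.422,0.06,-0.214,1,0.193,-0.422,0.06,-0.214,1,0.193,-0.422,0.06,-0.214,1])

```text
clock: 12.3
position: [0.6468, -0.142, 0.1621]
ee_rot: [-0.001, 0.998, 0.059, -0.002]
contact_force: [0.1, -0.8, -1.2]
width: 0.0254
```

step_arm(moves=[0,0,0,0,1,0,0,0,0,1])

```text
clock: 12.5
position: [0.6446, -0.1438, 0.1626]
ee_rot: [-0.001, 0.998, 0.057, -0.003]
contact_force: [0.3, -0.4, -0.4]
width: 0.0252
```

```bash
python3 go.py .6465 -.145 .15 6.5 .6465 -.145 .034 6.5
```

```text
now [ 0.6446 -0.1438  0.1626] th 6.5 tilt 0.32 w 0.0252 F [ 0.3 -0.4 -0.4] t 12.5 q6 1.13
[0.6465, -0.145, 0.15, 6.5] -> [0.004 0.003 0.025] tw 0.0 rows 1.0
[0.6465, -0.145, 0.034, 6.5] -> [0.005 0.003 0.257] tw 0.0 rows 3.0
```

step_arm(moves=[0.005,0.003,0.08,0,1,0.005,0.003,0.16,0,1,0.005,0.003,0.22,0,1,0.005,0.003,0.25,0,1,0.005,0.003,0.257,0,1])

```text
clock: 13.0
position: [0.6448, -0.1463, 0.034]
ee_rot: [-0.001, 0.998, 0.055, -0.003]
contact_force: [-0.4, 0.5, -0.7]
width: 0.0255
```

step_arm(moves=[0,0,0.004,0,1,0,0,0.008,0,1,0,0,0.008,0,1])

```text
clock: 13.3
position: [0.6489, -0.1463, 0.034]
ee_rot: [0.0, 0.998, 0.056, 0.001]
contact_force: [-0.1, 0.4, -1.4]
width: 0.0251
```

step_arm(moves=[0,0,0.006,0,1,0,0,0.007,0,1])

```text
clock: 13.5
position: [0.6494, -0.1463, 0.0328]
ee_rot: [0.001, 0.998, 0.056, 0.001]
contact_force: [-3.8, 0.6, 13.8]
width: 0.0255
```

step_arm(moves=[0,0,0,0,0.1,0,0,0,0,0,0,0,0,0,0,0,0,-0.04,0,0,0,0,-0.14,0,0])

```text
clock: 14.0
position: [0.6449, -0.1447, 0.0948]
ee_rot: [-0.002, 0.998, 0.056, -0.005]
contact_force: [1.0, 0.6, 0.6]
width: 0.0429
```

step_arm(moves=[0,0,-0.1,0,-0.7,0,0,-0.2,0,-0.7,0,0,-0.2,0,-0.7])

```text
clock: 14.3
position: [0.6528, -0.1471, 0.208]
ee_rot: [0.003, 0.998, 0.056, 0.007]
contact_force: [1.1, -0.3, 0.1]
width: 0.0728
```

```bash
python3 m3.py|tail -2; python3 go.py .628 .0185 .2 6.5 .6275 .0185 .079 6.5
```

```text
(0.444, -0.368, 0.2, 30.6) -> [-0.458  0.395  0.001] tw -0.1341 rows 7.0
(0.4515, -0.2713, 0.2, -32.5) -> [-0.421  0.205  0.001] tw 0.2164 rows 5.0
now [ 0.6492 -0.146   0.2011] th 6.5 tilt 0.2 w 0.0723 F [ 0.9 -0.4 -0.3] t 14.4 q6 1.13
[0.628, 0.0185, 0.2, 6.5] -> [-0.005 -0.332  0.002] tw -0.0003 rows 4.0
[0.6275, 0.0185, 0.079, 6.5] -> [-0.007 -0.332  0.244] tw -0.0003 rows 5.0
```

View pics/s2.png

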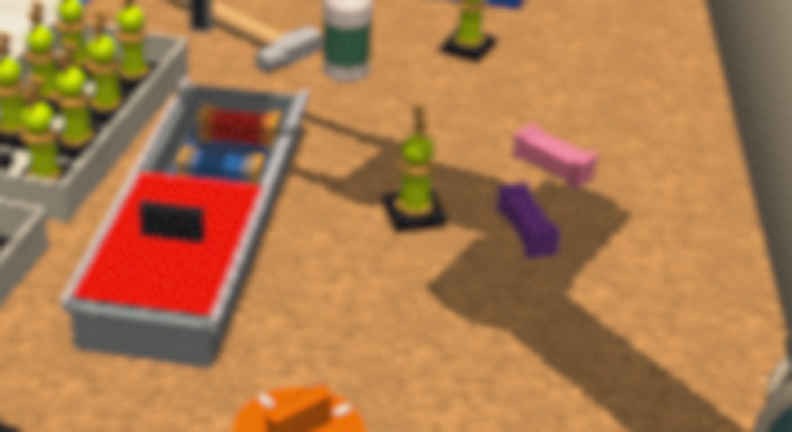

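```bash
python3 - <<'E'
from m import *
cs=blobs(d,(0,150,60),(7,255,255),None,15,(172,150,60),(180,255,255)); show('R',d,cs,.026)
show('B',d,blobs(d,(100,100,40),(125,255,255),None,15),.026)
cv2.imwrite('pics/t3.png',cv2.resize(d['frame'],(700,525)))
E
```

```text
R px [481. 383.] c [  -8. -743.] size [  3. 157.] longdir 91.1
R px [474. 376.] c [   5. -723.] size [ 29. 196.] longdir 91.1
R px [435. 378.] c [   4. -604.] size [12. 32.] longdir 179.9
R px [315. 161.] c [ 653. -234.] size [48. 29.] longdir 6.5
R px [233. 164.] c [633.  13.] size [123. 201.] longdir 96.5
R px [459. 131.] c [ 754. -683.] size [195.  35.] longdir 4.7
R px [482. 127.] c [ 768. -752.] size [195.  35.] longdir 7.6
R px [503. 123.] c [ 781. -821.] size [195.  36.] longdir 10.0
B px [469. 214.] c [ 498. -710.] size [148. 141.] longdir 89.5
B px [118. 196.] c [526. 366.] size [11. 45.] longdir 136.9
B px [ 98. 197.] c [524. 426.] size [43.  8.] longdir 49.7
B px [388. 177.] c [ 605. -460.] size [25. 26.] longdir 117.7
B px [118. 177.] c [585. 367.] size [42. 12.] longdir 43.3
B px [294. 169.] c [ 631. -172.] size [ 64. 133.] longdir 95.9
B px [471. 128.] c [ 762. -718.] size [192.  31.] longdir 5.9
B px [253.  60.] c [962. -40.] size [1579.   20.] longdir 89.9
```

View pics/t3.png

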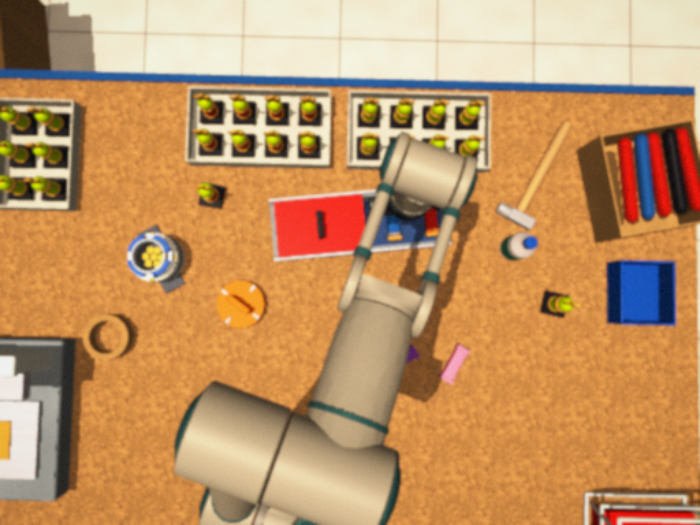

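step_arm(moves=[-0.015,-0.332,0,0,-0.7,-0.015,-0.332,0,0,-0.7,-0.015,-0.332,0,0,-0.7,-0.015,-0.332,0,0,-0.7,-0.015,-0.332,0,0,-0.7])

```text
clock: 15.0
position: [0.621, 0.0207, 0.1975]
ee_rot: [-0.0, 0.998, 0.058, -0.002]
contact_force: [0.5, -0.4, -0.4]
width: 0.0726
```

step_arm(moves=[0,0,0.08,0,-0.7,0,0,0.16,0,-0.7,0,0,0.23,0,-0.7,0,0,0.24,0,-0.7,0,0,0.24,0,-0.7])

```text
clock: 15.5
position: [0.6219, 0.0169, 0.0778]
ee_rot: [0.0, 0.998, 0.056, -0.002]
contact_force: [-0.1, 0.3, 0.7]
width: 0.0724
```

step_arm(moves=[0,0,0,0,1,0,0,0,0,1,0,0,0,0,1,0,0,0,0,1,0,0,0,0,1], force=40)

```text
clock: 16.0
position: [0.6232, 0.0178, 0.0809]
ee_rot: [0.001, 0.998, 0.057, 0.001]
contact_force: [-0.3, -1.4, 6.1]
width: 0.0133
```

```bash
python3 go.py .6500 -.177 .079 6.5
```

```text
now [0.6232 0.0178 0.0809] th 6.5 tilt 0.17 w 0.0133 F [-0.3 -1.4  6.1] t 16.0 q6 1.38
[0.65, -0.177, 0.079, 6.5] -> [0.009 0.393 0.004] tw -0.0001 rows 4.0
```

step_arm(moves=[0,0.08,0,0,1,0,0.17,0,0,1,0,0.26,0,0,1,0,0.35,0,0,1,0,0.38,0,0,1])

```text
clock: 16.5
position: [0.6449, -0.1704, 0.0809]
ee_rot: [-0.003, 0.999, 0.054, 0.002]
contact_force: [0.4, 26.9, 12.5]
width: 0.0134
```

step_arm(moves=[0,0.01,0,0,1,0,0.016,0,0,1,0,0.02,0,0,1,0,0.02,0,0,1])

```text
clock: 16.9
position: [0.6449, -0.1704, 0.0809]
ee_rot: [-0.008, 0.998, 0.055, 0.0]
contact_force: [-0.2, 22.5, 10.8]
width: 0.0133
```

```bash
python3 go.py .6500 -.177 .079 6.5
```

```text
now [ 0.6449 -0.1704  0.0809] th 6.4 tilt 0.94 w 0.0133 F [-0.2 22.5 10.8] t 16.9 q6 1.08
[0.65, -0.177, 0.079, 6.5] -> [0.009 0.014 0.004] tw -0.0008 rows 1.0
```

step_arm(moves=[0,0,0,0,0.3,0,-0.015,0,0,-0.5,0,-0.015,0,0,-0.5,0,-0.015,-0.05,0,-0.5,0,-0.015,-0.15,0,-0.5])

```text
clock: 17.4
position: [0.6409, -0.1723, 0.1502]
ee_rot: [-0.002, 0.998, 0.056, -0.005]
contact_force: [0.5, -0.2, -0.2]
width: 0.064
```

step_arm(moves=[-0.1,-0.1,-0.08,0,-1,-0.2,-0.2,-0.1,0,-1,-0.3,-0.3,-0.1,0,-1,-0.35,-0.4,-0.1,0,-1,-0.4,-0.5,-0.1,0,-1])

```text
clock: 17.9
position: [0.4658, -0.0091, 0.2019]
ee_rot: [0.0, 0.998, 0.055, 0.0]
contact_force: [0.3, 0.6, -0.0]
width: 0.0852
```

```bash
cat > m4.py <<'E'
from m import *
show('cover',d,blobs(d,(0,150,90),(7,255,255),(180,120,345,200),200,(172,150,90),(180,255,255)),.058)
show('leftover blue',d,blobs(d,(98,60,30),(125,255,255),(240,130,345,190),8),.05)
a=cv2.resize(d['frame'][120:200,185:345],None,fx=4.5,fy=4.5,interpolation=cv2.INTER_CUBIC); b=cv2.resize(s['frame'][140:240,190:320],(620,477),interpolation=cv2.INTER_CUBIC)[:230]
cv2.imwrite('pics/c5.png',np.vstack([a,np.pad(b,((0,0),(0,100),(0,0)))]))
E
python3 m4.py; python3 go.py .4518 .1888 .15 54.2 .4518 .1888 .047 54.2
```

```text
cover px [296. 159.] c [ 650. -171.] size [121. 196.] longdir 96.5
now [ 0.4622 -0.006   0.2016] th 6.6 tilt 0.27 w 0.0852 F [ 1.5 -0.   0.5] t 18.0 q6 1.29
[0.4518, 0.1888, 0.15, 54.2] -> [ 0.025 -0.389  0.104] tw -0.2644 rows 6.0
[0.4518, 0.1888, 0.047, 54.2] -> [ 0.025 -0.389  0.31 ] tw -0.2644 rows 6.0
```

View pics/c5.png

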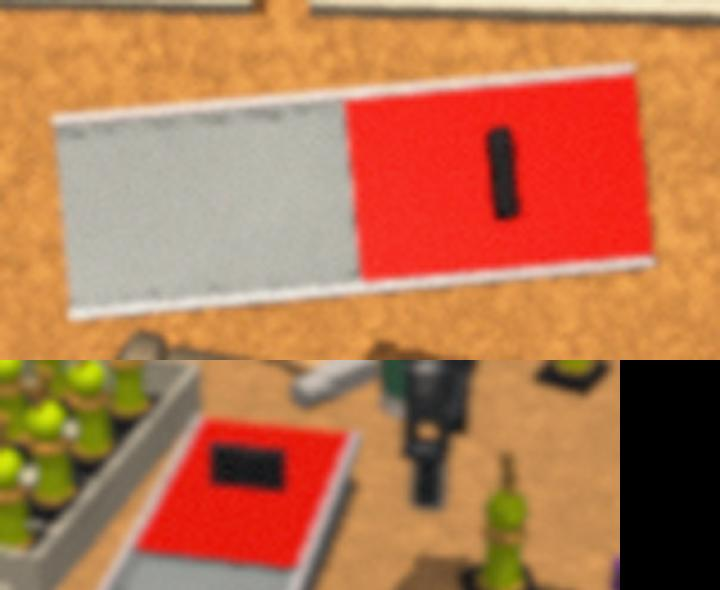

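step_arm(moves=[0.025,-0.389,0.05,-0.264,-0.4,0.025,-0.389,0.05,-0.264,-0.4,0.025,-0.389,0.05,-0.264,-0.4,0.025,-0.389,0.05,-0.264,-0.4,0.025,-0.389,0.05,-0.264,-0.4])

```text
clock: 18.5
position: [0.4579, 0.1896, 0.1757]
ee_rot: [-0.001, 0.906, 0.423, 0.0]
contact_force: [0.4, -0.8, -0.4]
width: 0.0597
```

step_arm(moves=[0,0,0,0,-0.4,0,0,0,0,-0.4])

```text
clock: 18.7
position: [0.4586, 0.1845, 0.1764]
ee_rot: [0.0, 0.909, 0.416, -0.0]
contact_force: [0.3, -0.7, 0.7]
width: 0.0599
```

```bash
python3 go.py .4518 .1888 .047 54.2
```

```text
now [0.4586 0.1845 0.1764] th 49.2 tilt 0.05 w 0.0599 F [ 0.3 -0.7  0.7] t 18.7 q6 0.95
[0.4518, 0.1888, 0.047, 54.2] -> [-0.002 -0.016  0.259] tw -0.0277 rows 3.0
```

step_arm(moves=[-0.002,-0.016,0.05,-0.028,-0.4,-0.002,-0.016,0.13,-0.028,-0.4,-0.002,-0.016,0.2,-0.028,-0.4,-0.002,-0.016,0.25,-0.028,-0.4,-0.002,-0.016,0.258,-0.028,-0.4])

```text
clock: 19.2
position: [0.4498, 0.1876, 0.0451]
ee_rot: [-0.0, 0.89, 0.456, -0.003]
contact_force: [-0.0, 0.2, 1.2]
width: 0.0597
```

step_arm(moves=[0,0,0,0,-0.4,0,0,0,0,1,0,0,0,0,1,0,0,0,0,1,0,0,0,0,1], force=50)

```text
clock: 19.7
position: [0.4527, 0.1897, 0.049]
ee_rot: [0.001, 0.889, 0.458, 0.002]
contact_force: [0.5, -0.2, 5.9]
width: 0.0132
```

```bash
python3 go.py .4518 .1888 .047 54.2
```

```text
now [0.4527 0.1897 0.049 ] th 54.5 tilt 0.19 w 0.0132 F [ 0.5 -0.2  5.9] t 19.7 q6 0.88
[0.4518, 0.1888, 0.047, 54.2] -> [-0.003 -0.     0.004] tw 0.0015 rows 1.0
```

step_arm(moves=[0,0,-0.03,0,1,0,0,-0.1,0,1,0,0,-0.2,0,1,0,0,-0.3,0,1,0,0,-0.32,0,1])

```text
clock: 20.2
position: [0.4546, 0.1906, 0.2135]
ee_rot: [0.001, 0.889, 0.458, 0.006]
contact_force: [2.4, 1.2, -1.8]
width: 0.0133
```

```bash
python3 go.py .551 .375 .205 54.5
```

```text
now [0.4546 0.1906 0.2135] th 54.5 tilt 0.68 w 0.0133 F [ 2.4  1.2 -1.8] t 20.2 q6 0.88
[0.551, 0.375, 0.205, 54.5] -> [ 0.412 -0.057  0.02 ] tw -0.0001 rows 5.0
```

step_arm(moves=[0.09,-0.013,0,0,1,0.18,-0.026,0,0,1,0.27,-0.04,0,0,1,0.36,-0.05,0,0,1,0.412,-0.057,0,0,1])

```text
clock: 20.7
position: [0.5487, 0.3767, 0.2058]
ee_rot: [-0.0, 0.889, 0.458, -0.0]
contact_force: [-0.6, -1.2, -1.2]
width: 0.013
```

step_arm(moves=[0,0,0,0,1,0,0,0,0,1,0,0,0,0,1])

```text
clock: 21.0
position: [0.547, 0.3728, 0.2067]
ee_rot: [0.0, 0.889, 0.457, -0.001]
contact_force: [-0.3, -0.3, -1.3]
width: 0.0129
```

```bash
python3 go.py .551 .375 .165 54.5; python3 - <<'E'
from m import *
a=cv2.resize(s['frame'][205:325,150:290],None,fx=4,fy=4,interpolation=cv2.INTER_CUBIC)
b=cv2.resize(d['frame'][140:260,75:145],None,fx=4,fy=4,interpolation=cv2.INTER_CUBIC)
cv2.imwrite('pics/c6.png',np.hstack([a,b])[:, :800])
E
```

```text
now [0.547  0.3728 0.2067] th 54.4 tilt 0.16 w 0.0129 F [-0.3 -0.3 -1.3] t 21.0 q6 1.11
[0.551, 0.375, 0.165, 54.5] -> [0.009 0.004 0.083] tw -0.0003 rows 1.0
```

View pics/c6.png

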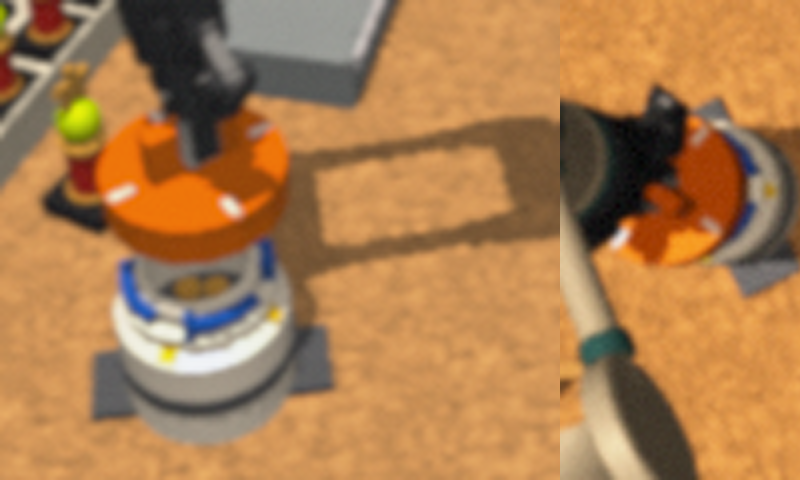

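step_arm(moves=[0.009,0.004,0,0,1,0.009,0.004,0.03,0,1,0.009,0.004,0.06,0,1,0.009,0.004,0.09,0,1,0.009,0.004,0.09,0,1])

```text
clock: 21.6
position: [0.5512, 0.3751, 0.1605]
ee_rot: [0.0, 0.889, 0.457, -0.002]
contact_force: [-0.8, -0.8, -2.4]
width: 0.0133
```

step_arm(moves=[0,0,0.005,0,1,0,0,0.01,0,1,0,0,0.012,0,1])

```text
clock: 21.9
position: [0.5526, 0.3764, 0.1572]
ee_rot: [0.0, 0.889, 0.458, 0.001]
contact_force: [0.3, 0.7, -1.6]
width: 0.0132
```

```bash
python3 go.py .551 .375 .149 54.5
```

```text
now [0.5526 0.3764 0.1572] th 54.5 tilt 0.07 w 0.0132 F [ 0.3  0.7 -1.6] t 21.9 q6 1.11
[0.551, 0.375, 0.149, 54.5] -> [-0.004 -0.001  0.016] tw -0.0003 rows 1.0
```

step_arm(moves=[-0.002,0,0.004,0,1,-0.002,0,0.008,0,1,-0.002,0,0.012,0,1,-0.002,0,0.012,0,1])

```text
clock: 22.3
position: [0.5515, 0.3754, 0.1502]
ee_rot: [0.0, 0.889, 0.458, -0.0]
contact_force: [-0.0, 0.2, -2.4]
width: 0.013
```

step_arm(moves=[0,0,0.002,0,1,0,0,0.005,0,1,0,0,0.005,0,1])

```text
clock: 22.6
position: [0.5518, 0.3756, 0.149]
ee_rot: [0.0, 0.889, 0.458, 0.0]
contact_force: [-1.5, -0.8, 3.0]
width: 0.0131
```

step_arm(moves=[0,0,0.001,0,1,0,0,0.001,0,1,0,0,0.001,0,1])

```text
clock: 22.9
position: [0.5518, 0.3755, 0.149]
ee_rot: [0.0, 0.889, 0.458, 0.001]
contact_force: [-2.3, -1.0, 5.5]
width: 0.0131
```

step_arm(moves=[0,0,0.001,-0.03,1,0,0,0.001,-0.06,1,0,0,0.001,-0.09,1,0,0,0.001,-0.12,1,0,0,0.001,-0.14,1])

```text
clock: 23.4
position: [0.5527, 0.3762, 0.1487]
ee_rot: [0.0, 0.767, 0.641, 0.002]
contact_force: [0.8, -1.1, 4.7]
width: 0.0133
```

```bash
python3 go.py .551 .375 .149 90.5
```

```text
now [0.5527 0.3762 0.1487] th 79.8 tilt 0.21 w 0.0133 F [ 0.8 -1.1  4.7] t 23.4 q6 0.67
[0.551, 0.375, 0.149, 90.5] -> [-0.003 -0.003 -0.001] tw -0.0594 rows 2.0
```

step_arm(moves=[0,0,0,-0.03,1,0,0,0,-0.059,1,0,0,0.006,-0.059,1,0,0,0.012,-0.059,1,0,0,0.015,-0.059,1])

```text
clock: 23.9
position: [0.5514, 0.3752, 0.1386]
ee_rot: [-0.0, 0.706, 0.708, -0.001]
contact_force: [0.5, -0.1, -1.8]
width: 0.013
```

```bash
python3 go.py .551 .375 .138 90.5
```

```text
now [0.5514 0.3752 0.1386] th 90.2 tilt 0.08 w 0.013 F [ 0.5 -0.1 -1.8] t 23.9 q6 0.49
[0.551, 0.375, 0.138, 90.5] -> [-0.    -0.001  0.001] tw -0.0016 rows 1.0
```

step_arm(moves=[0,0,0.002,0,1,0,0,0.003,0,1,0,0,0.003,0,1])

```text
clock: 24.2
position: [0.5516, 0.3754, 0.1382]
ee_rot: [0.0, 0.705, 0.709, -0.0]
contact_force: [-0.6, -0.7, -0.0]
width: 0.013
```

step_arm(moves=[0,0,0.0005,0.03,1,0,0,0.001,0.06,1,0,0,0.0015,0.09,1,0,0,0.002,0.12,1,0,0,0.0025,0.15,1])

```text
clock: 24.7
position: [0.5521, 0.3759, 0.1369]
ee_rot: [-0.0, 0.852, 0.523, 0.001]
contact_force: [-1.3, 1.1, -0.3]
width: 0.0129
```

```bash
python3 go.py .551 .375 .135 26.5
```

```text
now [0.5521 0.3759 0.1369] th 63.1 tilt 0.08 w 0.0129 F [-1.3  1.1 -0.3] t 24.7 q6 0.96
[0.551, 0.375, 0.135, 26.5] -> [-0.003 -0.001  0.004] tw 0.2031 rows 5.0
```

step_arm(moves=[0,0,0.001,0.04,1,0,0,0.002,0.08,1,0,0,0.003,0.12,1,0,0,0.004,0.15,1,0,0,0.005,0.18,1])

```text
clock: 25.2
position: [0.5531, 0.3757, 0.1354]
ee_rot: [0.0, 0.964, 0.265, 0.002]
contact_force: [1.7, -0.8, 0.1]
width: 0.0131
```

step_arm(moves=[0,0,0,0.02,1,0,0,0,0.03,1,0,0,0,0.04,1,0,0,0,0.04,1])

```text
clock: 25.6
position: [0.5519, 0.3758, 0.1352]
ee_rot: [0.0, 0.978, 0.207, 0.001]
contact_force: [-1.7, 0.5, 3.2]
width: 0.0132
```

```bash
python3 go.py .551 .375 .135 26.5; python3 -c "
from h import *
print(manip.get_state()['moment'])"
```

```text
now [0.5519 0.3758 0.1352] th 23.9 tilt 0.1 w 0.0132 F [-1.7  0.5  3.2] t 25.6 q6 1.65
[0.551, 0.375, 0.135, 26.5] -> [-0.002  0.001  0.   ] tw -0.0142 rows 1.0
[-0.05041764  0.25401495  1.70361997]
```

step_arm(moves=[0,0,0,-0.003,1,0,0,0,-0.003,0.4,0,0,0,-0.003,-0.2,0,0,0,-0.003,-0.4,0,0,0,-0.003,-0.4])

```text
clock: 26.1
position: [0.5518, 0.3753, 0.134]
ee_rot: [-0.0, 0.978, 0.209, -0.0]
contact_force: [-0.5, 0.4, -0.0]
width: 0.0599
```

step_arm(moves=[0,0,-0.08,0,-0.4,0,0,-0.16,0,-0.4,0,0,-0.2,0,-0.4,-0.1,0.1,-0.2,0,-0.4,-0.2,0.2,-0.2,0,-0.4])

```text
clock: 26.6
position: [0.5166, 0.2818, 0.2348]
ee_rot: [-0.0, 0.978, 0.211, 0.001]
contact_force: [-0.1, -0.8, 0.1]
width: 0.0598
```

step_arm(moves=[-0.1,0.1,0,0,-0.4,-0.15,0.2,0,0,-0.4,-0.2,0.3,0,0,-0.4,-0.2,0.35,0,0,-0.4,-0.2,0.35,0,0,-0.4])

```text
clock: 27.1
position: [0.4973, 0.0763, 0.2346]
ee_rot: [0.002, 0.978, 0.207, 0.0]
contact_force: [0.7, 0.8, -0.6]
width: 0.0594
```

```bash
cat >> m2.py <<'E'
print('---after'); lid((90,160,145,212),.113)
a=cv2.resize(d['frame'][110:260,60:350],None,fx=2.7,fy=2.7,interpolation=cv2.INTER_CUBIC)
cv2.imwrite('pics/c7.png',a)
E
python3 m2.py 2>&1 | sed -n '/---after/,$p'; python3 m4.py; python3 go.py
```

```text
cover px [296. 159.] c [ 650. -171.] size [121. 196.] longdir 96.5
now [0.4968 0.0821 0.2343] th 24.2 tilt 0.06 w 0.06 F [ 0.3  0.5 -0.1] t 27.3 q6 1.17
```

```bash
sed '/^lid((155/,/^E/d' m2.py | sed '/^h,f=up(d,(90/,$d' > m5.py; cat >> m5.py <<'E'
lid((90,160,145,212),.113)
cv2.imwrite('pics/c7.png',np.hstack([cv2.resize(d['frame'][150:215,80:150],(400,371),interpolation=cv2.INTER_CUBIC),cv2.resize(s['frame'][230:325,150:250],(390,371),interpolation=cv2.INTER_CUBIC)]))
E
python3 m5.py
```

```text
lidmark [493.7 347.1]
 lidmark [511.3 354.6]
 lidmark [530.  414.3]
 lidmark [571.4 335.4]
 lidmark [589.9 396. ]
```

View pics/c7.png

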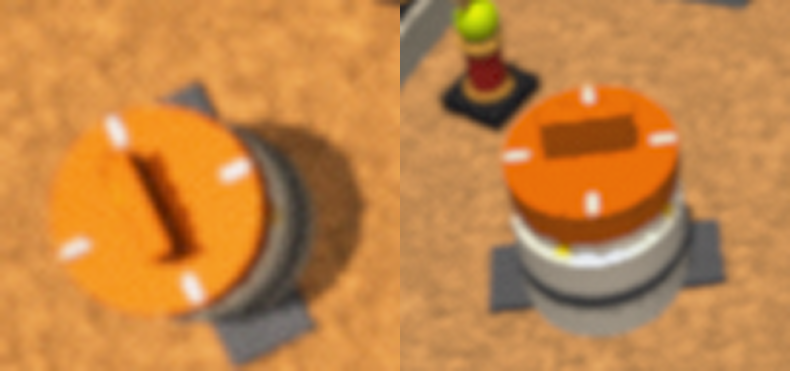

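The lid sits level and tight. From its marks the centre is (550.7, 375.1) mm and the yaw 27.7°, against about 27° for the pot. The cover is flush, so I'm handing the job in.

```bash
python3 -c "
from rig import job; print(job.sign_off())"
```

```text
the job is handed in; nothing more can be done
None
```

The parts station is closed up and the job is handed in at about 27 s on the robot's clock. No verdict is reported, so these are my own last checks.

- **Columns and cover:** I slid the cover open and laid the one red and one blue column flat in the compartment. I then slid the cover back until it pressed on its end stop (about 25 N) and its edge was flush with the box end in the picture. No third column showed in any view, though the area around the robot's base was always partly hidden.
- **Lid:**
  - Set on the thread, it rested at about 100 mm, with contact felt.
  - Turned back about 36°, it dropped to about 89.5 mm.
  - Tightened clockwise, it stopped at about 86 mm, with 1.7 N m felt at the stop.
- **Final lid position:** The marks put the lid's centre within about 1 mm of the pot's. Its yaw is 27.7°, against 26.5–27° measured for the pot, so it is about 1° from its stop.
- **Disagreements:** Closing the cover took only about 189 mm of travel instead of 196. It was probably a few millimetres short of fully open beforehand. The gripper also turned about 4° further than the lid at the end, so the fingers slipped a little against the stop.
- **Left alone:** I saw no sign that the trophies, bottle or tape moved, but I did not measure them at the end.

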